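# Wind a ratchet winch head back to its stop

## Robot

A 7-joint arm with a two-finger parallel gripper is mounted at the origin on a cart in front of the work surface, level with it; the furniture and walls round the work are solid. World frame = base frame: x ahead of the robot, y to its left, z up, the work surface at z = 0. Lengths are in m, angles in rad, forces in N, time in s.
With the tool pointing down it reaches from about 0.35 to 0.9 m from the base axis. Payload 8.1 kg.
Tool frame: the origin (TCP) lies between the finger pads; the fingertips stand 8 mm ahead of it and the grasp point (between the pads) lies 11 mm behind it (arm.tcp_to_tips is the distance from the TCP to the fingertips, in m); z points along the fingers, x is the direction in which the jaws open and shut, and the axes are right-handed (so a half turn about z gives the same grasp; the last joint's range is limited). The gripper opens to 92 mm and grips with 3 to 60 N. Pads are 19 mm wide; open, the fingers measure 130 mm over their backs; the gripper's body (75 mm by 190 mm) begins 47 mm behind the grasp point.
Start: joints at [-1.21, 0.434, 0.025, 1.573, -0.012, 1.134, -0.075], TCP at [0.28, 0.559, 0.235] pointing down, gripper open.
Joint ranges: [-2.62, 2.62], [-0.44, 2.09], [-1.27, 1.32], [0.08, 2.57], [-1.32, 4.46], [0.12, 2], [-2.74, 2.74]. Speed limits (rad/s): [2.22, 2.22, 3.01, 3.01, 3.14, 3.14, 3.14].

## Interface

Orientations are given as a rotation vector (axis times angle).
In Python, from cell import arm, eyes gives the robot as it stands.
- The arm moves only by the tool play_rows, never from a script. Its argument "rows" is a list of rows, each a list of 3 entries, a list of its own where there are three numbers: the shift along the tool's x, y, z each as a share of 50 cm, from -1 to 1, then the turn, a rotation vector about the tool's x, y, z each as a share of 60 degrees, from -1 to 1, then the opening, from -1 (shut) to 1 (fully open), so that 0 is half open. In form: [[[dx, dy, dz], [ax, ay, az], grip], ...]. A call has 1 to 10 rows; each row is the pose to reach, as a shift and turn from the pose commanded when the call began, along the tool's axes at that moment; what a row does not reach only later rows make up. A row lasts 1/10 s, in which the tool goes at most 50 mm and 8.59 degrees, less where a joint would pass 70% of its speed; a pose out of reach is approached as far as the arm can. A call with a number of a shift or a turn outside -1 to 1 is refused whole. A call with a gripper value outside its range is refused whole. The fingers move at their own pace and stop on an object; "newtons" is the grip in N (left out, the last holds). Time passes only in rows, so rows that repeat a pose let the fingers close. It gives the time, the measured TCP pose, the force and the opening at its end, in the units of the state.
- arm.observe(): the state, without advancing time (a new reading comes with each control period).
- eyes.get_image(name): name is "scene" or "top" or "wrist"; returns (picture, depth): 480x640x3 uint8, red, green, blue; 480x640 float32, m along the optical axis (not along the pixel's ray), 0 where there is no reading.
- eyes.get_calibration(name): a dict with "intrinsics" (3x3 intrinsics, pixels), "R" (3x3) and "t" (3): a world point X has camera coordinates R X + t. Camera axes: x right, y down, z forward; pixel columns grow to the right and rows downward; lengths in m; the calibration is good to about 2 mm. The wrist camera is an equidistant fisheye: a pixel r from the principal point sees the ray r / f radians off the axis. A picture is of the moment at which its call begins: read the wrist's pose just before it. get_calibration takes no time and is no camera call; for the wrist camera it gives the pose at the moment of the call.
- arm.sign_off(): hands the job in, once; it reports no verdict.
The state is a dict: "clock": time; "joints": joint angles; "dq": joint speeds; "joint_efforts": joint torques, N m; "position": TCP position; "ee_rot": TCP orientation; "force": force on the tool from outside, world axes, zero at the start; "ft_torque": the same for the moment, N m; "width": opening from 0.0 (shut) to 1.0 (fully open).
Only numpy, scipy, OpenCV 4.12 (cv2) and the standard library are available. Lean on these libraries where they do the work, as an engineer would, in place of code of your own. Each camera call takes 0.05 s, during which the arm holds its last target.

## Task

Swing the pawl of the small hand winch clear of the ratchet wheel, then turn the wheel back (clockwise from above) by its crank knob, about a quarter turn, until you feel it come firmly against its inner stop. Then swing the pawl fully back in between the teeth so that the wheel is locked there, and let go. Never force the wheel against the pawl or the stop, and leave the other things on the table alone.

Things in the scene. Friction and masses are not known exactly. Their poses are not given: they have to be found in the camera images.
- winch: The hand winch, screwed down. Origin on its vertical axle, at table height; its own x, y (z up) are the frame of all positions given here, in mm, z above the table. Dark foot plate 210 x 230 x 8 (centre at 5, 15), round grey housing 132 across; on top a flat steel ratchet wheel 160 across its twelve teeth, z 50 to 62, hub cap 40 across up to z 75.
- knob (a point): Middle (z 85) of the black upright crank knob on the wheel: round, 24 diameter, 58 from the axle, z 62 to 108. At the start about 30 degrees clockwise of the winch's +x. It can be pushed, straddled or held; the wheel drags with about 4 N at the knob. Firm against the stop is 10 to 15 N at the knob, 25 N on the stop is too much.
- wheel (a joint): Turn of the wheel in rad, about 0 at the start; grows as it is turned back (clockwise from above). One tooth pitch is 0.524. The inner stop is hidden in the housing and set a little differently on each unit: it is met somewhere between 1.47 and 1.64 and must be felt. There the pawl faces a gap between teeth. The wheel stays where it is left.
- pawl_pivot (a point): Fixed point on the pawl's vertical pivot, at (75, 88), z 62, with a small screw head up to z 67. The pawl is a flat dark arm, z 50 to 62, lying along the wheel's +y side, with a nib at its far end, 75 from the pivot, that points into the gap between two teeth.
- pawl_post (a point): Middle (z 85) of the upright steel finger post on the pawl: round, 14 diameter, z 62 to 105, 45 from the pivot; with the pawl in, at about (30, 94). Push the post away from the wheel (+y) to clear, towards the wheel to engage. The pivot is stiff (3 to 4 N at the post), so the pawl stays where it is left.
- pawl (a joint): Angle of the pawl in rad: about 0 fully in (at about -0.03 the nib bottoms on the wheel; press it there lightly, 20 N between wheel and pawl is too much), grows as it swings clear (clockwise from above) to its end of travel at 0.75. Above 0.25 the nib is clear of the teeth; below 0.08 it is fully in.
- duct_tape_mid (a point): Centre of a grey roll of tape 107 across, 48 high, lying right of the winch; bystander.
- tape_measure_1_mid (a point): Centre of a tape measure 36 x 80 x 62 standing to the right of the winch, behind the roll of tape; bystander.
- threadlock_mid (a point): Centre of a small bottle 24 x 36 x 92 standing to the right of the winch, beside the tape measure; bystander.

How it is judged:
By the outcome, as a careful person would: the job done as asked, in the order asked, and still so for the second after the job is handed in, with the robot touching nothing.
It also fails if it takes over 69 s, if anything falls off the work surface, if the arm or the gripper's body presses on something with over 40 N, if the wrist force passes 120 N, or if a joint passes its speed limit or range.

## Working session

There is one attempt and no reset: what is moved stays moved. The work goes in short steps, Python scripts to look and compute and a tool call to move; the robot and the scene stay as the last step left them, time stands still between calls to the robot, and variables do not carry over. Pictures are saved under pics/ and viewed, and the job is handed in when it is done.

Besides the shell and the picture viewer there is one more tool, called after "Request:" by a JSON object that holds its "fn" and its "kwargs". play_rows: Moves the arm, as the interface text tells. Its arguments: {"type":"object","properties":{"rows":{"type":"array","items":{"type":"array"}},"newtons":{"type":"number"}},"required":["rows"]}

```bash
ls; mkdir -p pics
python3 - <<'E'
from cell import arm, eyes
import cv2, numpy as np
print(arm.observe())
for n in ["scene","top"]:
    im,d=eyes.get_image(n); cv2.imwrite(f"pics/{n}0.png",im[:,:,::-1]); np.savez(f"pics/{n}0.npz",im=im,d=d)
    c=eyes.get_calibration(n); print(n,c)
E
```

```text
pics
{'clock': 0.0, 'joints': array([-1.20958331,  0.43521184,  0.02497576,  1.57405725, -0.01160706,
        1.13402014, -0.0750923 ]), 'dq': array([-0.0017362 , -0.00051608,  0.00030825,  0.0009034 , -0.00080331,
        0.00016375,  0.00141026]), 'joint_efforts': array([ 5.32286813e-04, -6.67839217e+01,  9.85145196e-01, -3.14473414e+01,
       -6.06120075e-02,  4.28288989e-02,  1.87202891e-04]), 'position': array([0.27943199, 0.5585115 , 0.23396734]), 'ee_rot': array([ 2.67180068e+00,  1.65083421e+00, -1.95280367e-03]), 'force': array([ 0.28022661, -0.99431173,  0.45762549]), 'ft_torque': array([-0.00867528, -0.04967435,  0.01447086]), 'width': 0.9995932363921904}
scene {'intrinsics': array([[508.57891366,   0.        , 312.27508408],
       [  0.        , 508.57891366, 235.53657555],
       [  0.        ,   0.        ,   1.        ]]), 'R': array([[ 0.43191073, -0.90187608, -0.00852358],
       [-0.65835749, -0.3088015 , -0.68644522],
       [ 0.61645643,  0.30209462, -0.72713156]]), 't': array([-0.26762069,  0.41097488,  0.67179446])}
top {'intrinsics': array([[465.21566591,   0.        , 320.012087  ],
       [  0.        , 465.21566591, 232.188593  ],
       [  0.        ,   0.        ,   1.        ]]), 'R': array([[ 0.00496883, -0.99983254,  0.0176127 ],
       [-0.99334583, -0.00696167, -0.11495909],
       [ 0.11506245, -0.01692429, -0.99321408]]), 't': array([-0.03366007,  0.54445734,  0.86540937])}
```

View pics/scene0.png

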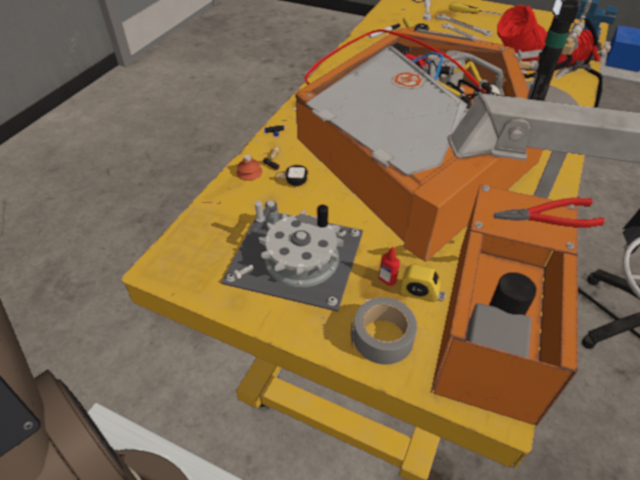

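View pics/top0.png

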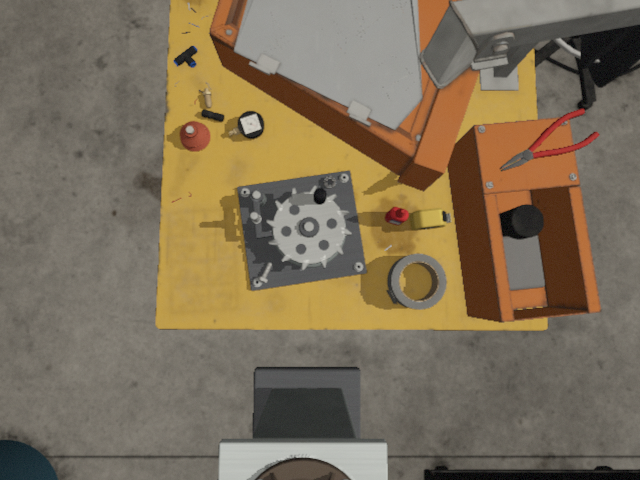

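Run:
```python
import cv2
a=cv2.imread("pics/top0.png")[150:310,220:380]; cv2.imwrite("pics/topz.png",cv2.resize(a,(600,600),interpolation=cv2.INTER_CUBIC))
a=cv2.imread("pics/scene0.png")[180:320,210:380]; cv2.imwrite("pics/scenez.png",cv2.resize(a,(728,600),interpolation=cv2.INTER_CUBIC))
```

```text
(no output)
```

View pics/topz.png

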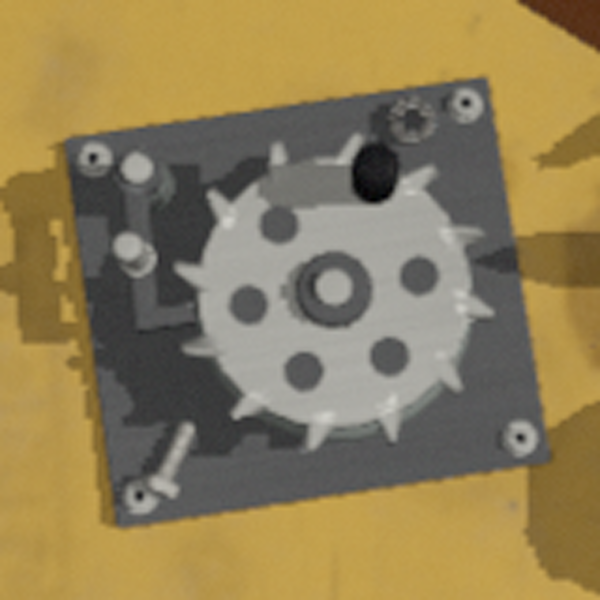

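View pics/scenez.png

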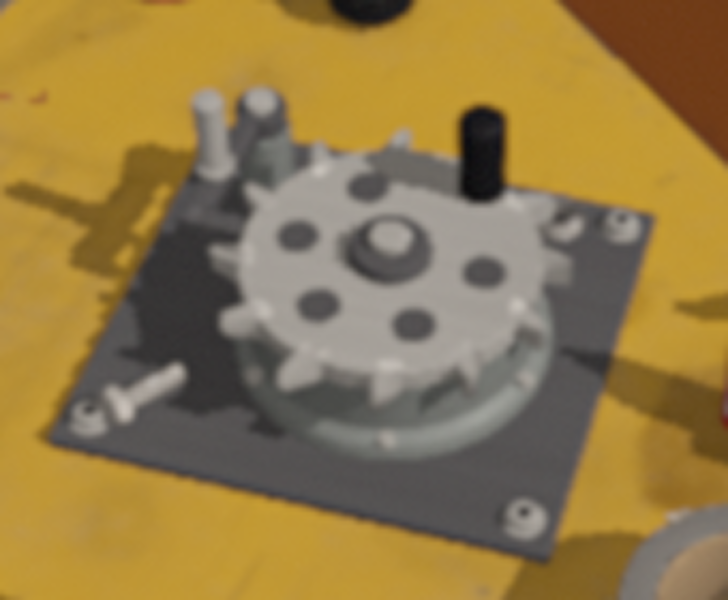

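```bash
cat > h.py <<'E'
import numpy as np, cv2
from cell import arm, eyes
from scipy.spatial.transform import Rotation as Ro
def ray(c,u,v,z):
    K,R,t=c["intrinsics"],c["R"],c["t"]
    d=R.T@np.linalg.solve(K,[u,v,1.]); o=-R.T@t
    return o+d*(z-o[2])/d[2]
E
python3 - <<'E'
from h import *
c=eyes.get_calibration("top"); s=eyes.get_calibration("scene")
P=lambda x,y,z: ray(c,x/3.75+220,y/3.75+150,z)[:2]
S=lambda x,y,z: ray(s,x*170/728+210,y*140/600+180,z)[:2]
loc=np.array([[110,130],[110,-100],[-100,-100],[-100,130]])/1000
def fit(loc,W):
    a=loc-loc.mean(0); b=W-W.mean(0)
    th=np.arctan2((a[:,0]*b[:,1]-a[:,1]*b[:,0]).sum(),(a*b).sum())
    R=np.array([[np.cos(th),-np.sin(th)],[np.sin(th),np.cos(th)]])
    o=W.mean(0)-R@loc.mean(0); return th,R,o,(loc@R.T+o-W)*1000
W=np.array([P(68,140,.008),P(487,78,.008),P(550,460,.008),P(117,527,.008)])
th,R,o,res=fit(loc,W); print("top",np.degrees(th),o,res.round(1).tolist())
W2=np.array([S(655,212,.008),S(548,562,.008),S(50,438,.008)])
th2,R2,o2,res=fit(loc[[1,2,3]],W2); print("scene",np.degrees(th2),o2,res.round(1).tolist())
print("hub top",P(335,286,.075)," scene",S(390,236,.075))
for n,p,q in [("knob",P(376,160,.108),S(482,115,.108)),("post",P(128,245,.105),S(208,97,.105)),("pivot",P(137,167,.067),S(262,100,.067))]:
    print(n,p,((p-o)@R*1000).round(1),q,((q-o)@R*1000).round(1))
E
```

```text
top 8.94146636913411 [ 0.54957583 -0.00995779] [[1.7, 2.5], [1.6, -1.4], [-1.7, -1.5], [-1.6, 0.3]]
scene 9.182599015039829 [ 0.55196121 -0.00959062] [[-0.4, -1.4], [1.9, 0.1], [-1.5, 1.3]]
hub top [ 0.55044403 -0.00999295]  scene [ 0.55197391 -0.00978843]
knob [ 0.60666119 -0.02920174] [ 53.4 -27.9] [ 0.60719479 -0.02846395] [ 54.  -27.2]
post [0.56541735 0.08779761] [30.8 94.1] [0.56881533 0.08858315] [34.3 94.4]
pivot [0.61042215 0.08895147] [75.5 88.3] [0.61200222 0.08771611] [76.8 86.8]
```

```bash
cat >> h.py <<'E'
O=np.array([.551,-.0098]); TH=np.radians(9.0)
RW=np.array([[np.cos(TH),-np.sin(TH)],[np.sin(TH),np.cos(TH)]])
def w2(xy): return O+RW@(np.array(xy)/1000)          # winch mm -> world
def down(yaw):                                        # tool x at yaw (deg, world), z down
    y=np.radians(yaw); x=np.array([np.cos(y),np.sin(y),0]); z=np.array([0,0,-1.])
    return Ro.from_matrix(np.stack([x,np.cross(z,x),z],1))
def row(p,yaw,frm=None,fyaw=None):
    s=arm.observe()
    p0=s["position"] if frm is None else np.array(frm)
    R0=Ro.from_rotvec(s["ee_rot"]) if fyaw is None else down(fyaw)
    d=R0.inv().apply(np.array(p)-p0)/.5
    a=(R0.inv()*down(yaw)).as_rotvec()/np.radians(60)
    return d.round(4).tolist(),a.round(4).tolist()
E
python3 - <<'E'
from h import *
p=w2((32,94)); print(p); print(row([*p,.20],79))
E
```

```text
[0.56790119 0.08804861]
([-0.5834, 0.937, 0.069], [-0.0, 0.0013, -0.2596])
```

Request:
{"fn": "play_rows", "kwargs": {"rows": [[[-0.583,0.937,0.069],[0,0.001,-0.26],-0.3],[[-0.583,0.937,0.069],[0,0.001,-0.26],-0.3],[[-0.583,0.937,0.069],[0,0.001,-0.26],-0.3],[[-0.583,0.937,0.069],[0,0.001,-0.26],-0.3],[[-0.583,0.937,0.069],[0,0.001,-0.26],-0.3],[[-0.583,0.937,0.069],[0,0.001,-0.26],-0.3],[[-0.583,0.937,0.069],[0,0.001,-0.26],-0.3],[[-0.583,0.937,0.069],[0,0.001,-0.26],-0.3],[[-0.583,0.937,0.069],[0,0.001,-0.26],-0.3],[[-0.583,0.937,0.069],[0,0.001,-0.26],-0.3]]}}

```text
clock: 1.1
position: [0.5411, 0.1317, 0.2033]
ee_rot: [-2.423, -1.999, -0.001]
force: [0.2, 1.4, 0.2]
width: 0.35
```

Run:
```python
from h import *
p=w2((32,94)); print(row([*p,.20],79))
```

```text
([-0.0756, 0.0692, 0.0065], [-0.0001, -0.001, 0.0006])
```

Request:
{"fn": "play_rows", "kwargs": {"rows": [[[-0.076,0.069,0.006],[0,0,0],-0.3],[[-0.076,0.069,0.006],[0,0,0],-0.3],[[-0.076,0.069,0.006],[0,0,0],-0.3]]}}

```text
clock: 1.4
position: [0.5674, 0.088, 0.1999]
ee_rot: [-2.427, -1.994, 0.0]
force: [-0.6, -0.1, 0.3]
width: 0.35
```

Run:
```python
from h import *
s=arm.observe(); print(s["position"],s["force"],s["joints"],s["width"])
c=eyes.get_calibration("wrist"); im,d=eyes.get_image("wrist"); cv2.imwrite("pics/w1.png",im[:,:,::-1]); print(c)
p=w2((32,94)); print(p,row([*p,.082],79))
```

```text
[0.56738671 0.08801003 0.19991152] [-0.61519722 -0.14537286  0.29620926] [-0.35258117  0.38315458  0.14405787  1.75396539 -0.06404142  1.009539
  1.19096601] 0.35006989946934014
{'intrinsics': array([[371.64829954,   0.        , 320.55034602],
       [  0.        , 371.64829954, 241.85976976],
       [  0.        ,   0.        ,   1.        ]]), 'R': array([[ 0.19317751,  0.98116313, -0.00116447],
       [ 0.93481481, -0.18369144,  0.3039387 ],
       [ 0.29799955, -0.05980269, -0.95269088]]), 't': array([-0.19573283, -0.5421215 ,  0.19539511])}
[0.56790119 0.08804861] ([-0.0036, 0.003, 0.2361], [-0.0009, -0.0011, -0.0002])
```

View pics/w1.png

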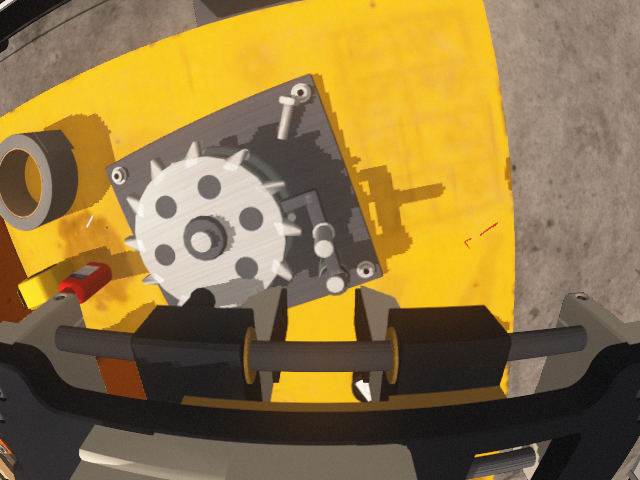

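```bash
cat >> h.py <<'E'
def wray(c,u,v,z):
    K,R,t=c["intrinsics"],c["R"],c["t"]
    x=np.array([u-K[0,2],v-K[1,2]])/K[0,0]; r=np.hypot(*x)
    d=R.T@np.append(np.sin(r)*x/r,np.cos(r)); o=-R.T@t
    return (o+d*(z-o[2])/d[2])[:2]
def win(p): return ((p-O)@RW*1000).round(1)
E
python3 - <<'E'
from h import *
c=eyes.get_calibration("wrist")
for n,u,v,z in [("post",323,247,.105),("pivot",335,284,.067),("hub",201,241,.075)]:
    p=wray(c,u,v,z); print(n,p,win(p))
im=cv2.imread("pics/w1.png")[200:320,180:380]; cv2.imwrite("pics/w1z.png",cv2.resize(im,(800,480)))
E
```

```text
post [0.56669236 0.09165531] [31.4 97.8]
pivot [0.61314689 0.09319568] [77.5 92. ]
hub [ 0.55300236 -0.00565508] [2.6 3.8]
```

View pics/w1z.png

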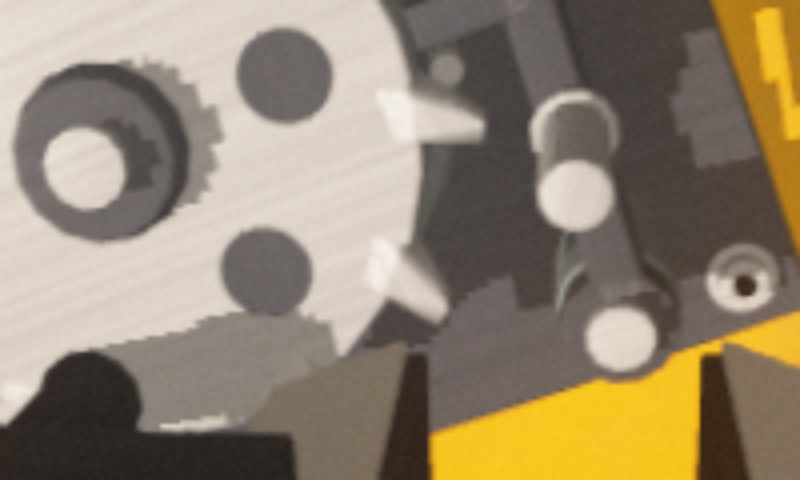

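Request:
{"fn": "play_rows", "kwargs": {"rows": [[[0.001,0.003,0.1],[0,0,0],-0.3],[[0.001,0.003,0.18],[0,0,0],-0.3],[[0.001,0.003,0.22],[0,0,0],-0.3],[[0.001,0.003,0.236],[0,0,0],-0.3],[[0.001,0.003,0.236],[0,0,0],-0.3]]}}

```text
clock: 1.95
position: [0.5679, 0.0915, 0.0819]
ee_rot: [-2.42, -2.0, 0.001]
force: [1.0, -0.4, 0.2]
width: 0.347
```

Run:
```python
from h import *
s=arm.observe(); print(s["position"],s["force"],s["width"])
c=eyes.get_calibration("wrist"); im,d=eyes.get_image("wrist"); cv2.imwrite("pics/w2.png",im[:,:,::-1])
# post path
for th in (0,.15,.3,.45,.5):
    r=Ro.from_euler('z',-th).apply([-45,6,0])[:2]; pw=w2(np.array([75,88])+r); print(th,pw.round(4), win(pw))
Rt=Ro.from_rotvec(s["ee_rot"])
for th in (.15,.3,.4,.5):
    r0=np.array([-45,6,0]); r=Ro.from_euler('z',-th).apply(r0)-r0
    dw=Ro.from_euler('z',9,degrees=True).apply(r/1000); print(th,(Rt.inv().apply(dw)/.5).round(4))
```

```text
[0.56790392 0.091461   0.08190038] [ 1.01501168 -0.36909015  0.1707997 ] 0.3469602710931132
0 [0.5659 0.0877] [30. 94.]
0.15 [0.5663 0.0945] [ 31.4 100.7]
0.3 [0.5676 0.1012] [ 33.8 107. ]
0.45 [0.57   0.1076] [ 37.1 113. ]
0.5 [0.5709 0.1096] [ 38.4 114.8]
0.15 [ 0.0135 -0.0019  0.    ]
0.3 [ 0.0271 -0.0017  0.    ]
0.4 [ 0.0361 -0.0005  0.    ]
0.5 [0.0449 0.0016 0.    ]
```

View pics/w2.png

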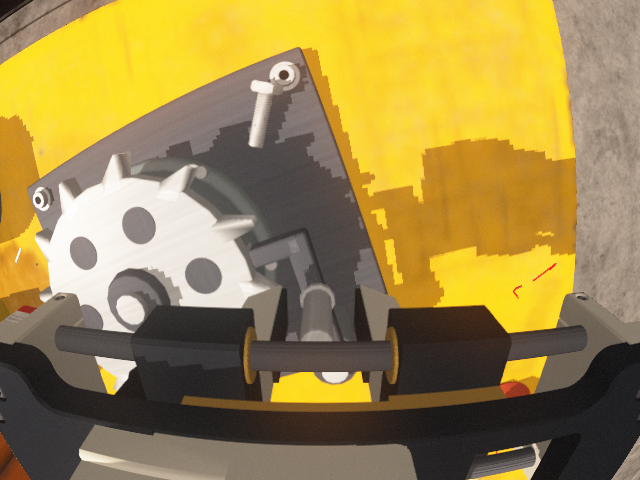

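Request:
{"fn": "play_rows", "kwargs": {"rows": [[[0.008,0,0],[0,0,0],-0.3],[[0.016,0,0],[0,0,0],-0.3],[[0.022,0,0],[0,0,0],-0.3],[[0.028,-0.001,0],[0,0,0],-0.3]]}}

```text
clock: 2.4
position: [0.5712, 0.1035, 0.0831]
ee_rot: [2.424, 1.998, 0.002]
force: [-1.2, -3.1, 2.8]
width: 0.351
```

Request:
{"fn": "play_rows", "kwargs": {"rows": [[[0.006,0,0],[0,0,0],-0.3],[[0.012,0,0],[0,0,0],-0.3],[[0.018,0,0],[0,0,0],-0.3],[[0.024,0.001,0],[0,0,0],-0.3],[[0.03,0.002,0],[0,0,0],-0.3]]}}

```text
clock: 2.9
position: [0.5745, 0.1187, 0.0822]
ee_rot: [-2.423, -1.998, -0.0]
force: [-2.5, -3.0, -0.0]
width: 0.352
```

Run:
```python
from h import *
s=arm.observe(); print(s["position"],s["force"],s["width"],win(s["position"][:2]))
im,d=eyes.get_image("wrist"); cv2.imwrite("pics/w3.png",im[:,:,::-1])
```

```text
[0.57446349 0.1187304  0.08222373] [-2.52474718 -3.01472871 -0.0446931 ] 0.3523231128559723 [ 43.3 123.3]
```

View pics/w3.png

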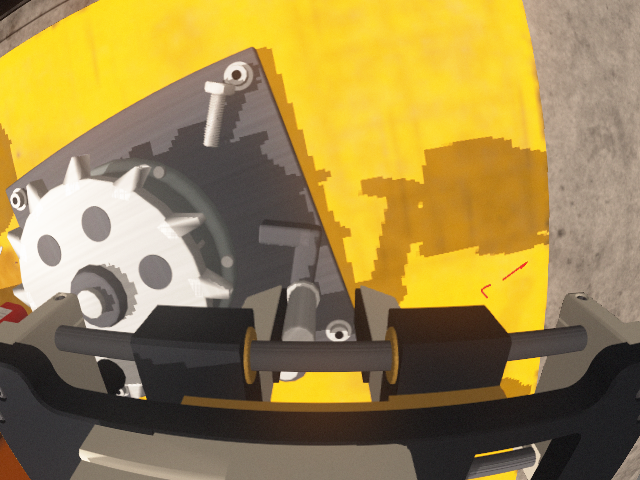

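Run:
```python
from h import *
s=arm.observe()
k=w2((52.,-27))+[0,.001]; print(k)
print(row([*k,.15],71))
print(row([*s["position"][:2],.15],79))
```

```text
[ 0.60658352 -0.02733299]
([-0.2759, 0.1182, -0.1359], [-0.0006, -0.0012, 0.1344])
([0.0002, -0.0001, -0.1355], [-0.0005, -0.0012, 0.001])
```

Request:
{"fn": "play_rows", "kwargs": {"rows": [[[-0.014,0,0],[0,0,0],-0.3],[[-0.014,0,-0.07],[0,0,0],-0.3],[[-0.014,0,-0.136],[0,0,0],-0.17],[[-0.1,0.04,-0.136],[0,0,0.06],-0.17],[[-0.19,0.08,-0.136],[0,0,0.134],-0.17],[[-0.276,0.118,-0.136],[0,0,0.134],-0.17],[[-0.276,0.118,-0.136],[0,0,0.134],-0.17],[[-0.276,0.118,-0.136],[0,0,0.134],-0.17]]}}

```text
clock: 3.75
position: [0.6071, -0.0301, 0.1506]
ee_rot: [2.56, 1.82, 0.003]
force: [0.8, -0.2, 0.7]
width: 0.417
```

Run:
```python
from h import *
s=arm.observe(); print(s["position"],s["force"],s["width"],win(s["position"][:2]))
im,d=eyes.get_image("wrist"); cv2.imwrite("pics/w4.png",im[:,:,::-1])
im,d=eyes.get_image("scene"); cv2.imwrite("pics/s4.png",im[:,:,::-1])
k=w2((52.,-27))+[0,.001]; print(k)
print(row([*k,.085],71))
```

```text
[ 0.60707934 -0.03006433  0.15063987] [ 0.7836995  -0.21607546  0.66442412] 0.4168910992344968 [ 52.2 -28.8]
[ 0.60658352 -0.02733299]
([-0.0011, 0.0, 0.1308], [0.0002, -0.0023, 0.001])
```

View pics/w4.png

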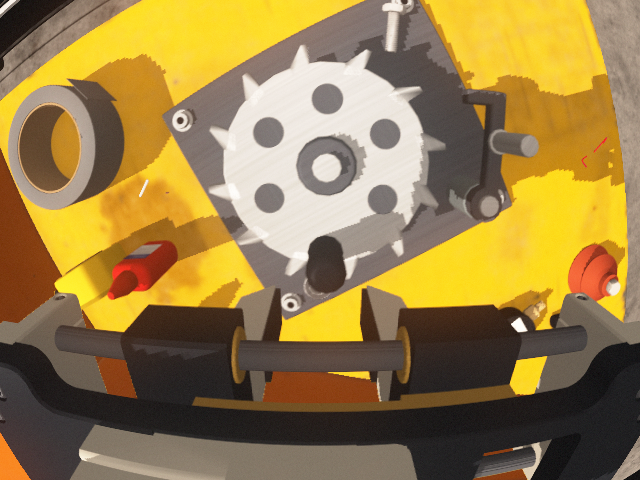

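View pics/s4.png

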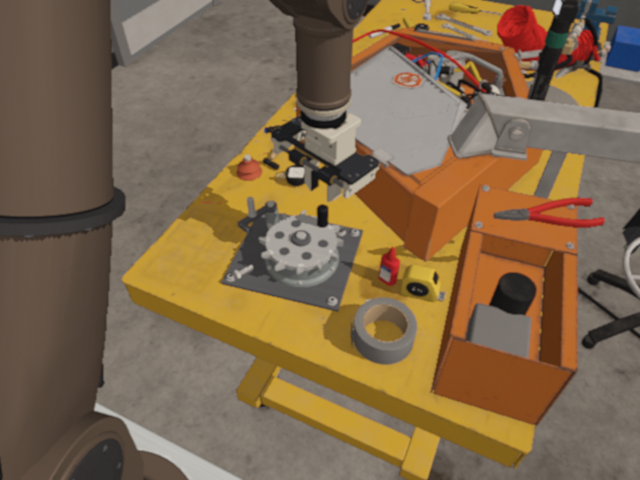

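Run:
```python
from h import *
c=eyes.get_calibration("wrist")
for n,u,v,z in [("knobtop",326,248,.108),("post",519,145,.105),("pivot",488,205,.067),("hub",328,169,.08),("tcp proj",320,241,.1)]:
    p=wray(c,u,v,z); print(n,p,win(p))
R0=Ro.from_rotvec(arm.observe()["ee_rot"]); d=wray(c,326,248,.108)-arm.observe()["position"][:2]
print("knob rel tcp, tool mm",R0.inv().apply([*d,0])*1000)
```

```text
knobtop [ 0.59119923 -0.01847796] [ 38.3 -14.9]
post [0.56942885 0.10659089] [ 36.4 112.1]
pivot [0.61149629 0.09349528] [75.9 92.6]
hub [ 0.55373742 -0.00409923] [3.6 5.2]
tcp proj [ 0.58872342 -0.02111239] [ 35.5 -17.1]
knob rel tcp, tool mm [ 2.99815744e+00 -1.74028973e+01  3.28451534e-03]
```

Run:
```python
from h import *
c=eyes.get_calibration("wrist")
R0=Ro.from_rotvec(arm.observe()["ee_rot"])
for v in (270,275,280):
  p=wray(c,326,v,.108); d=p-arm.observe()["position"][:2]
  print(p,win(p),"knob rel tcp, tool mm",R0.inv().apply([*d,0])*1000)
im=cv2.imread("pics/w4.png")[215:315,260:400]; cv2.imwrite("pics/w4z.png",cv2.resize(im,(700,500)))
```

```text
[ 0.60353758 -0.02263392] [ 49.9 -20.9] knob rel tcp, tool mm [ 3.07169834 -4.38361651  0.00632523]
[ 0.60642212 -0.02360447] [ 52.6 -22.3] knob rel tcp, tool mm [ 3.08989054 -1.34023426  0.0070384 ]
[ 0.60933969 -0.02458574] [ 55.3 -23.7] knob rel tcp, tool mm [3.10866313 1.7378814  0.00776059]
```

View pics/w4z.png

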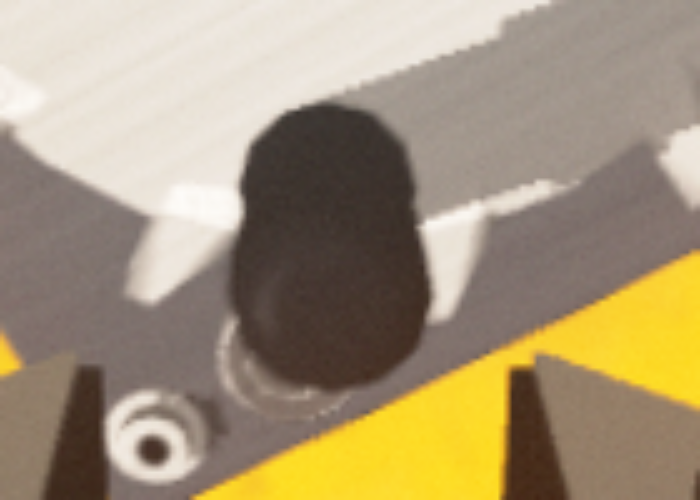

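Request:
{"fn": "play_rows", "kwargs": {"rows": [[[0.005,-0.002,0.06],[0,0,0],-0.17],[[0.005,-0.002,0.1],[0,0,0],-0.17],[[0.005,-0.002,0.122],[0,0,0],-0.17],[[0.005,-0.002,0.131],[0,0,0],-0.17],[[0.005,-0.002,0.131],[0,0,0],-0.17]]}}

```text
clock: 4.35
position: [0.6064, -0.0249, 0.0848]
ee_rot: [-2.556, -1.825, -0.001]
force: [0.5, 0.5, 0.5]
width: 0.414
```

Run:
```python
from h import *
s=arm.observe(); print(s["position"],s["force"],s["width"],win(s["position"][:2]))
im,d=eyes.get_image("wrist"); cv2.imwrite("pics/w5.png",im[:,:,::-1])
```

```text
[ 0.60637111 -0.0248815   0.0847979 ] [0.49445018 0.45794905 0.45257098] 0.41389272888555456 [ 52.3 -23.6]
```

View pics/w5.png

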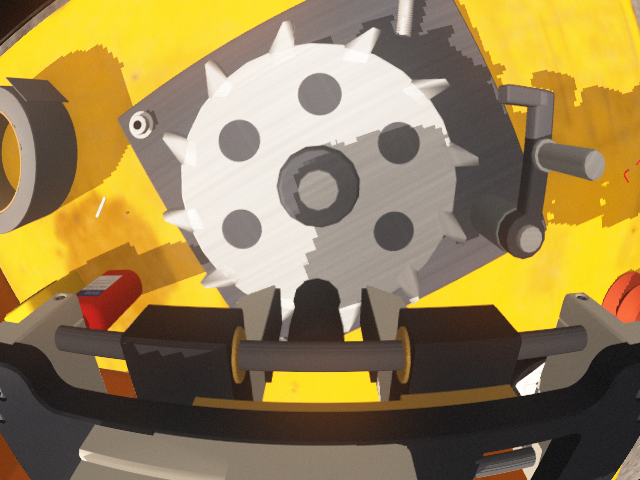

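```bash
cat >> h.py <<'E'
OC=np.array([.5515,-.008])
def arc(als,r=None):
    s=arm.observe(); p0=s["position"]; R0=Ro.from_rotvec(s["ee_rot"]); v=p0[:2]-OC
    f=1 if r is None else r/np.hypot(*v)
    print("r",np.hypot(*v),"ang",np.degrees(np.arctan2(v[1],v[0])))
    for a in als:
        q=OC+Ro.from_euler('z',-a).apply([*v,0])[:2]*f
        d=R0.inv().apply([*(q-p0[:2]),0])/.5
        print(round(a,3),d.round(3).tolist(),"az",round(a/np.radians(60),3))
E
python3 - <<'E'
from h import *
arc(np.arange(1,11)*.1,.058)
E
```

```text
r 0.05786925001525687 ang -17.22757344131349
0.1 [-0.012, 0.0, -0.0] az 0.095
0.2 [-0.023, -0.001, -0.0] az 0.191
0.3 [-0.034, -0.004, -0.0] az 0.286
0.4 [-0.045, -0.008, -0.0] az 0.382
0.5 [-0.056, -0.012, -0.0] az 0.477
0.6 [-0.066, -0.018, -0.0] az 0.573
0.7 [-0.076, -0.025, -0.0] az 0.668
0.8 [-0.084, -0.032, -0.0] az 0.764
0.9 [-0.092, -0.041, -0.0] az 0.859
1.0 [-0.099, -0.05, -0.0] az 0.955
```

Request:
{"fn": "play_rows", "kwargs": {"rows": [[[-0.012,0,0],[0,0,0.095],-0.17],[[-0.023,-0.001,0],[0,0,0.19],-0.17],[[-0.034,-0.004,0],[0,0,0.286],-0.17],[[-0.045,-0.008,0],[0,0,0.382],-0.17],[[-0.056,-0.012,0],[0,0,0.477],-0.17]]}}

```text
clock: 4.9
position: [0.5929, -0.0484, 0.0861]
ee_rot: [-2.929, -1.131, -0.006]
force: [0.8, 5.2, -1.0]
width: 0.413
```

Run:
```python
from h import *
s=arm.observe(); print(s["position"],s["force"],s["width"],win(s["position"][:2]))
arc([.1,.2,.3,.4,.5,.6,.7,.8,.9],.058)
im,d=eyes.get_image("wrist"); cv2.imwrite("pics/w6.png",im[:,:,::-1])
```

```text
[ 0.59290181 -0.04841362  0.08605333] [ 0.76936887  5.17293738 -1.00809243] 0.4128995139520481 [ 35.3 -44.7]
r 0.05785646393251823 ang -44.307998178792914
0.1 [-0.012, 0.0, -0.0] az 0.095
0.2 [-0.023, -0.001, -0.0] az 0.191
0.3 [-0.035, -0.003, -0.0] az 0.286
0.4 [-0.046, -0.006, -0.0] az 0.382
0.5 [-0.056, -0.011, -0.0] az 0.477
0.6 [-0.067, -0.016, -0.0] az 0.573
0.7 [-0.076, -0.022, -0.0] az 0.668
0.8 [-0.085, -0.03, -0.0] az 0.764
0.9 [-0.093, -0.038, -0.0] az 0.859
```

View pics/w6.png

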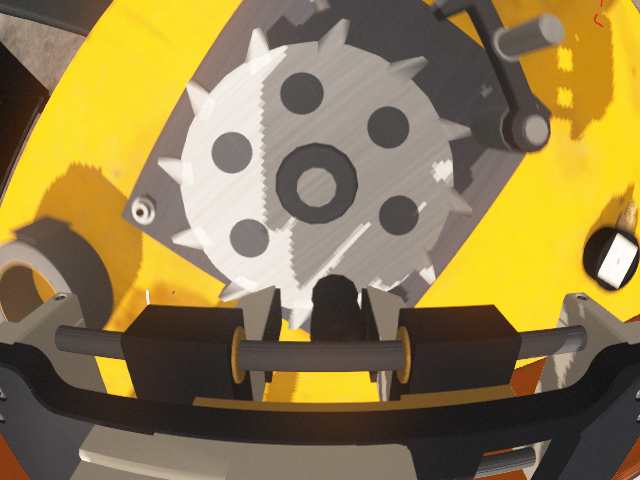

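Request:
{"fn": "play_rows", "kwargs": {"rows": [[[-0.012,0,0],[0,0,0.095],-0.17],[[-0.023,-0.001,0],[0,0,0.19],-0.17],[[-0.035,-0.003,0],[0,0,0.286],-0.17],[[-0.046,-0.006,0],[0,0,0.382],-0.17],[[-0.056,-0.011,0],[0,0,0.477],-0.17],[[-0.067,-0.016,0],[0,0,0.573],-0.17],[[-0.076,-0.022,0],[0,0,0.668],-0.17],[[-0.085,-0.03,0],[0,0,0.764],-0.17],[[-0.089,-0.034,0],[0,0,0.81],-0.17]]}}

```text
clock: 5.85
position: [0.5492, -0.0668, 0.0862]
ee_rot: [-3.135, 0.172, -0.007]
force: [4.2, 2.0, -1.5]
width: 0.414
```

Run:
```python
from h import *
s=arm.observe(); print(s["position"],s["force"],s["width"],win(s["position"][:2]),s["joints"])
arc([.02,.04,.06,.08,.1,.15,.2],.058)
im,d=eyes.get_image("wrist"); cv2.imwrite("pics/w7.png",im[:,:,::-1])
```

```text
[ 0.5491502  -0.06679014  0.0862464 ] [ 4.24304642  1.97128591 -1.48726892] 0.4138897916907579 [-10.7 -56. ] [-0.36694046  0.53346796  0.552312    1.94883709 -0.3995391   0.76325835
  0.30612905]
r 0.05883708580915955 ang -92.28885742193961
0.02 [-0.002, -0.002, -0.0] az 0.019
0.04 [-0.005, -0.001, -0.0] az 0.038
0.06 [-0.007, -0.001, -0.0] az 0.057
0.08 [-0.009, -0.001, -0.0] az 0.076
0.1 [-0.012, -0.001, -0.0] az 0.095
0.15 [-0.018, -0.002, -0.0] az 0.143
0.2 [-0.023, -0.002, -0.0] az 0.191
```

View pics/w7.png

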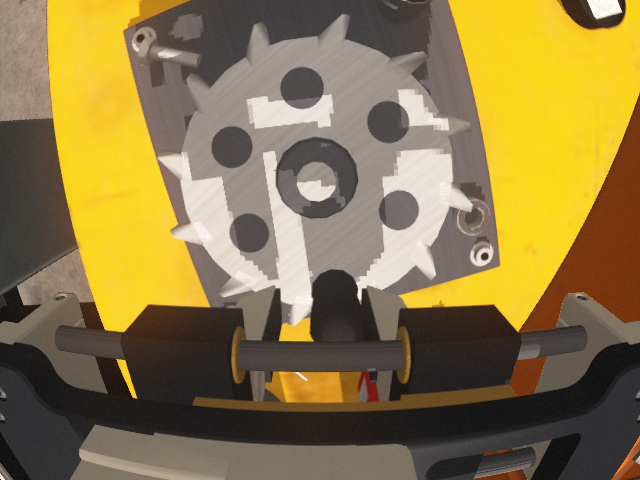

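Request:
{"fn": "play_rows", "kwargs": {"rows": [[[-0.006,0,0],[0,0,0.05],-0.17],[[-0.012,-0.001,0],[0,0,0.095],-0.17],[[-0.018,-0.002,0],[0,0,0.143],-0.17],[[-0.023,-0.002,0],[0,0,0.19],-0.17],[[-0.023,-0.002,0],[0,0,0.19],-0.17]]}}

```text
clock: 6.4
position: [0.5376, -0.0652, 0.086]
ee_rot: [-3.103, 0.478, -0.006]
force: [2.9, 0.3, 2.4]
width: 0.417
```

```bash
cat > st.py <<'E'
from h import *
s=arm.observe(); v=s["position"][:2]-OC; a=np.arctan2(v[1],v[0])
t=np.array([np.sin(a),-np.cos(a)]); f=s["force"]
print(s["clock"],s["position"].round(4),"ang",np.degrees(a).round(2),"turn from start",np.radians(-17.23)%6.283-a%6.283,"Ftan",-(f[:2]@t).round(2),"Frad",(f[:2]@v/np.hypot(*v)).round(2),f.round(1), "r",np.hypot(*v).round(4),s["width"])
tau=s["ft_torque"];print("tool yaw",np.degrees(np.arctan2(*Ro.from_rotvec(s["ee_rot"]).as_matrix()[[1,0],0])).round(1),tau.round(2))
E
python3 st.py; python3 -c "
from h import *
arc([.02,.04,.06,.08,.1,.15],.058)"
```

```text
6.4 [ 0.5376 -0.0652  0.086 ] ang -103.63 turn from start 1.5080504603655127 Ftan 2.75 Frad -1.02 [2.9 0.3 2.4] r 0.0589 0.41702669952163257
tool yaw -17.5 [-0.04 -0.85  0.06]
r 0.05886276790094233 ang -103.63492667170472
0.02 [-0.002, -0.002, -0.0] az 0.019
0.04 [-0.005, -0.001, -0.0] az 0.038
0.06 [-0.007, -0.001, -0.0] az 0.057
0.08 [-0.009, -0.001, -0.0] az 0.076
0.1 [-0.012, -0.002, -0.0] az 0.095
0.15 [-0.018, -0.002, -0.0] az 0.143
```

Request:
{"fn": "play_rows", "kwargs": {"rows": [[[-0.003,0,0],[0,0,0.028],-0.17],[[-0.006,-0.001,0],[0,0,0.05],-0.17],[[-0.006,-0.001,0],[0,0,0.05],-0.17]]}}

```text
clock: 6.7
position: [0.5337, -0.0644, 0.0852]
ee_rot: [-3.09, 0.564, -0.002]
force: [3.8, -2.5, 3.3]
width: 0.415
```

```bash
python3 st.py
```

```text
6.7 [ 0.5337 -0.0644  0.0852] ang -107.57 turn from start 1.5766886424460447 Ftan 4.37 Frad 1.24 [ 3.8 -2.5  3.3] r 0.0591 0.4145012179212348
tool yaw -20.7 [-0.46 -0.86 -0.02]
```

Request:
{"fn": "play_rows", "kwargs": {"rows": [[[-0.003,0,0],[0,0,0.025],-0.17],[[-0.003,0,0],[0,0,0.025],-0.17]]}}

```text
clock: 6.9
position: [0.5317, -0.0637, 0.0849]
ee_rot: [-3.082, 0.605, -0.001]
force: [4.0, -2.6, 2.2]
width: 0.414
```

```bash
python3 st.py
```

```text
6.9 [ 0.5317 -0.0637  0.0849] ang -109.56 turn from start 1.6113879699558362 Ftan 4.64 Frad 1.1 [ 4.  -2.6  2.2] r 0.0591 0.4137297732485261
tool yaw -22.2 [-0.59 -0.84 -0.  ]
```

Request:
{"fn": "play_rows", "kwargs": {"rows": [[[-0.002,0,0],[0,0,0.016],-0.17],[[-0.002,0,0],[0,0,0.016],-0.17]]}}

```text
clock: 7.1
position: [0.5307, -0.0632, 0.0848]
ee_rot: [-3.077, 0.63, -0.0]
force: [4.0, -3.0, 3.6]
width: 0.415
```

```bash
python3 st.py
```

```text
7.1 [ 0.5307 -0.0632  0.0848] ang -110.63 turn from start 1.630116852186311 Ftan 4.84 Frad 1.37 [ 4.  -3.   3.6] r 0.059 0.414504308095093
tool yaw -23.2 [-0.75 -0.74 -0.07]
```

Request:
{"fn": "play_rows", "kwargs": {"rows": [[[-0.002,0,0],[0,0,0.016],-0.17],[[-0.002,0,0],[0,0,0.016],-0.17]]}}

```text
clock: 7.3
position: [0.5297, -0.0628, 0.0848]
ee_rot: [-3.072, 0.656, 0.0]
force: [3.7, -3.9, 3.6]
width: 0.414
```

```bash
python3 st.py
```

```text
7.3 [ 0.5297 -0.0628  0.0848] ang -111.68 turn from start 1.648498463078166 Ftan 4.9 Frad 2.23 [ 3.7 -3.9  3.6] r 0.059 0.41423012218835814
tool yaw -24.1 [-0.79 -0.74 -0.1 ]
```

Request:
{"fn": "play_rows", "kwargs": {"rows": [[[-0.002,0,0],[0,0,0.016],-0.17],[[-0.002,0,0],[0,0,0.016],-0.17]]}}

```text
clock: 7.5
position: [0.5288, -0.0624, 0.0847]
ee_rot: [-3.066, 0.681, 0.0]
force: [1.5, -3.2, 3.7]
width: 0.417
```

```bash
python3 st.py
```

```text
7.5 [ 0.5288 -0.0624  0.0847] ang -112.68 turn from start 1.665953095657323 Ftan 2.6 Frad 2.35 [ 1.5 -3.2  3.7] r 0.059 0.41660054541318253
tool yaw -25.0 [-0.9  -0.68 -0.02]
```

Request:
{"fn": "play_rows", "kwargs": {"rows": [[[-0.002,0,0],[0,0,0.016],-0.17],[[-0.002,0,0],[0,0,0.016],-0.17]]}}

```text
clock: 7.7
position: [0.5282, -0.062, 0.0848]
ee_rot: [-3.06, 0.706, -0.001]
force: [3.6, -3.5, 1.6]
width: 0.417
```

```bash
python3 st.py
```

```text
7.7 [ 0.5282 -0.062   0.0848] ang -113.35 turn from start 1.6776715350068958 Ftan 4.74 Frad 1.8 [ 3.6 -3.5  1.6] r 0.0588 0.41661767879424966
tool yaw -26.0 [-0.85 -0.88 -0.06]
```

Request:
{"fn": "play_rows", "kwargs": {"rows": [[[-0.002,0,0],[0,0,0.016],-0.17],[[-0.002,0,0],[0,0,0.016],-0.17]]}}

```text
clock: 7.9
position: [0.5281, -0.0616, 0.0848]
ee_rot: [-3.055, 0.732, -0.003]
force: [7.5, -4.5, -2.2]
width: 0.412
```

```bash
python3 st.py
```

```text
7.9 [ 0.5281 -0.0616  0.0848] ang -113.53 turn from start 1.6807741521793114 Ftan 8.66 Frad 1.1 [ 7.5 -4.5 -2.2] r 0.0585 0.4116103449707997
tool yaw -26.9 [-1.01 -1.51  0.  ]
```

Request:
{"fn": "play_rows", "kwargs": {"rows": [[[-0.002,0,0],[0,0,0.016],-0.17],[[-0.002,0,0],[0,0,0.016],-0.17]]}}

```text
clock: 8.1
position: [0.5281, -0.0613, 0.0848]
ee_rot: [-3.049, 0.757, -0.005]
force: [12.1, -4.6, -6.7]
width: 0.417
```

```bash
python3 st.py
```

```text
8.1 [ 0.5281 -0.0613  0.0848] ang -113.72 turn from start 1.6840853561422344 Ftan 12.89 Frad -0.66 [12.1 -4.6 -6.7] r 0.0582 0.4168477431316831
tool yaw -27.9 [-1.14 -2.13 -0.02]
```

Request:
{"fn": "play_rows", "kwargs": {"rows": [[[0,0,0],[0,0,0],-0.17],[[0,0,0],[0,0,0],-0.17]]}}

```text
clock: 8.3
position: [0.5281, -0.0613, 0.0848]
ee_rot: [-3.049, 0.756, -0.005]
force: [10.7, -4.5, -5.9]
width: 0.418
```

```bash
python3 st.py
python3 - <<'E'
from h import *
im,d=eyes.get_image("wrist"); cv2.imwrite("pics/w8.png",im[:,:,::-1])
E
```

```text
8.3 [ 0.5281 -0.0613  0.0848] ang -113.69 turn from start 1.6835199091146116 Ftan 11.62 Frad -0.15 [10.7 -4.5 -5.9] r 0.0583 0.4180012361848913
tool yaw -27.9 [-1.06 -2.12 -0.01]
```

View pics/w8.png

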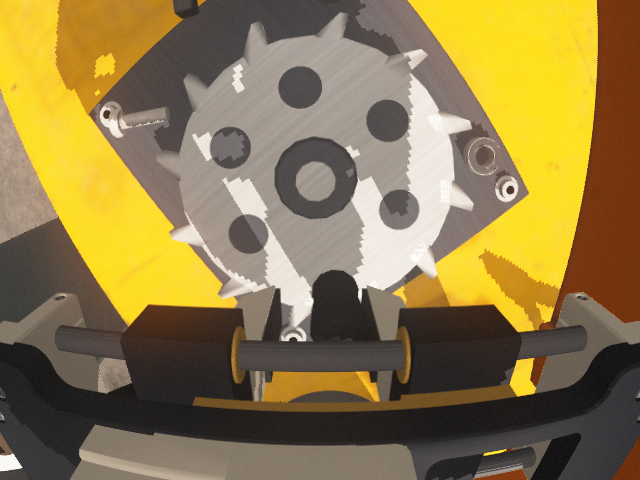

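Request:
{"fn": "play_rows", "kwargs": {"rows": [[[0.006,0,0],[0,0,0],-0.17],[[0.012,0,0],[0,0,0],-0.17],[[0.018,0,0],[0,0,0],-0.17],[[0.018,0,0],[0,0,0],-0.17]]}}

```text
clock: 8.75
position: [0.5339, -0.0649, 0.0845]
ee_rot: [-3.048, 0.757, 0.002]
force: [-0.1, 0.2, -0.5]
width: 0.415
```

```bash
python3 st.py
python3 - <<'E'
from h import *
s=arm.observe()
print(row([*s["position"][:2],.16],-28))
print(row([*(w2((38,115))+[.001,.001]),.16],27)); 
im,d=eyes.get_image("wrist"); cv2.imwrite("pics/w9.png",im[:,:,::-1])
E
```

```text
8.75 [ 0.5339 -0.0649  0.0845] ang -107.22 turn from start 1.5705992029576032 Ftan -0.14 Frad -0.17 [-0.1  0.2 -0.5] r 0.0596 0.414769705683686
tool yaw -27.9 [-0.18  0.11 -0.01]
([-0.0002, -0.0001, -0.151], [-0.0007, 0.0014, 0.0018])
([-0.098, -0.3459, -0.1506], [-0.0014, 0.0009, -0.9149])
```

View pics/w9.png

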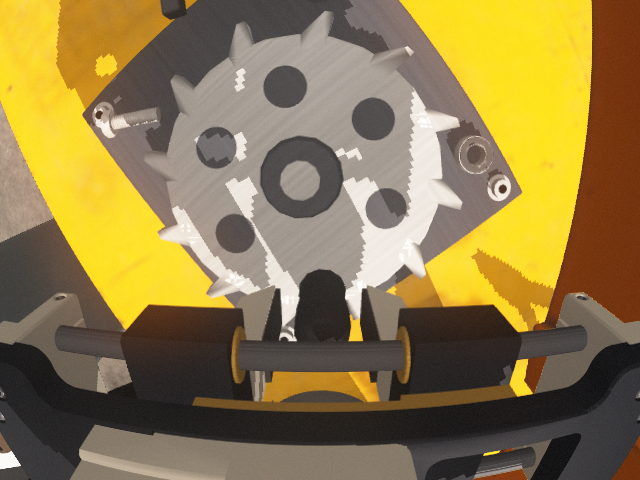

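Request:
{"fn": "play_rows", "kwargs": {"rows": [[[0,0,-0.07],[0,0,0],-0.17],[[0,0,-0.15],[0,0,0],-0.17],[[0,0,-0.15],[0,0,-0.1],-0.26],[[-0.02,-0.06,-0.15],[0,0,-0.23],-0.26],[[-0.03,-0.12,-0.15],[0,0,-0.36],-0.26],[[-0.05,-0.18,-0.15],[0,0,-0.49],-0.26],[[-0.06,-0.24,-0.15],[0,0,-0.62],-0.26],[[-0.08,-0.3,-0.15],[0,0,-0.75],-0.26],[[-0.098,-0.346,-0.15],[0,0,-0.88],-0.26],[[-0.098,-0.346,-0.15],[0,0,-0.915],-0.26]]}}

```text
clock: 9.8
position: [0.5714, 0.1156, 0.1595]
ee_rot: [-3.048, -0.749, -0.0]
force: [-1.2, 0.6, 0.3]
width: 0.37
```

Run:
```python
from h import *
s=arm.observe(); print(s["position"],s["joints"])
print(row([*(w2((38,115))+[.001,.001]),.16],84))
```

```text
[0.57142055 0.11557083 0.15954438] [-0.61334311  0.46127621  0.456941    1.79806924 -0.24961958  0.93914921
  0.43297497]
([-0.0043, 0.0087, -0.0009], [-0.0022, -0.002, -0.9396])
```

Request:
{"fn": "play_rows", "kwargs": {"rows": [[[-0.004,0.008,0],[0,0,-0.14],-0.26],[[-0.004,0.008,0],[0,0,-0.28],-0.26],[[-0.004,0.008,0],[0,0,-0.42],-0.26],[[-0.004,0.008,0],[0,0,-0.56],-0.26],[[-0.004,0.008,0],[0,0,-0.7],-0.26],[[-0.004,0.008,0],[0,0,-0.84],-0.26],[[-0.004,0.008,0],[0,0,-0.94],-0.26],[[-0.004,0.008,0],[0,0,-0.94],-0.26]]}}

```text
clock: 10.6
position: [0.5715, 0.106, 0.1599]
ee_rot: [-2.343, -2.091, -0.001]
force: [0.2, 0.6, 0.4]
width: 0.369
```

Run:
```python
from h import *
s=arm.observe(); print(s["position"],s["force"],s["width"],win(s["position"][:2]))
im,d=eyes.get_image("wrist"); cv2.imwrite("pics/w10.png",im[:,:,::-1])
im,d=eyes.get_image("top"); im=im[150:310,220:380]; cv2.imwrite("pics/t10.png",cv2.resize(im[:,:,::-1],(600,600)))
```

```text
[0.57147718 0.10598142 0.1598579 ] [0.22608598 0.58525787 0.35886637] 0.36907369607993323 [ 38.3 111.2]
```

View pics/w10.png

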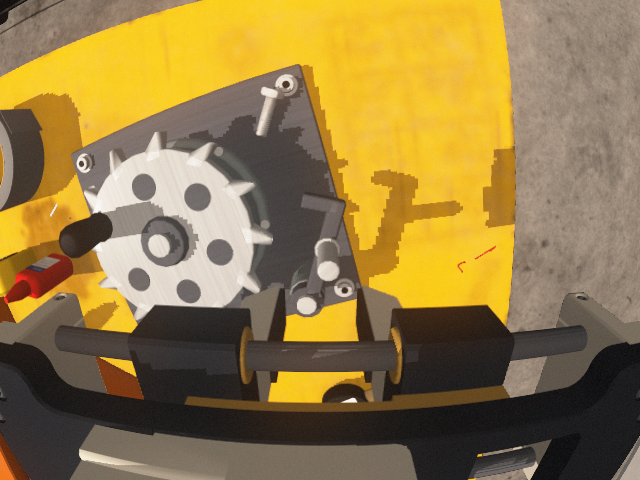

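Run:
```python
from h import *
c=eyes.get_calibration("wrist"); s=arm.observe(); R0=Ro.from_rotvec(s["ee_rot"])
for u,v in ((327,267),(327,270)):
  p=wray(c,u,v,.105); d=p-s["position"][:2]; print(p,win(p),R0.inv().apply([*d,0])*1000)
im=cv2.imread("pics/w10.png")[210:330,260:400]; cv2.imwrite("pics/w10z.png",cv2.resize(im,(700,600)))
```

```text
[0.57077369 0.10999102] [ 38.3 115.2] [ 3.79192106 -1.33240357  0.00430671]
[0.57268765 0.10977622] [ 40.1 114.7] [3.80502101e+00 5.93527133e-01 3.67916809e-03]
```

View pics/w10z.png

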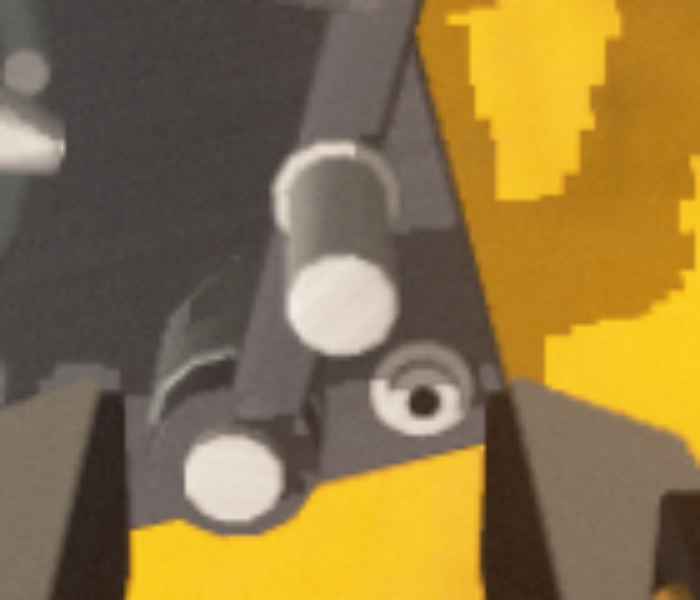

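Request:
{"fn": "play_rows", "kwargs": {"rows": [[[0.009,0.002,0.05],[0,0,0],-0.26],[[0.009,0.002,0.11],[0,0,0],-0.26],[[0.009,0.002,0.145],[0,0,0],-0.26],[[0.009,0.002,0.156],[0,0,0],-0.26],[[0.009,0.002,0.156],[0,0,0],-0.26]]}}

```text
clock: 11.2
position: [0.573, 0.1105, 0.0815]
ee_rot: [-2.346, -2.087, 0.001]
force: [-0.9, 0.8, 0.1]
width: 0.37
```

Run:
```python
from h import *
s=arm.observe(); print(s["position"],s["force"],s["width"],win(s["position"][:2]))
Rt=Ro.from_rotvec(s["ee_rot"])
r0=Ro.from_euler('z',-.5).apply([-45,6,0])
for th in (.4,.3,.2,.1,0,-.03):
    r=Ro.from_euler('z',-th).apply([-45,6,0])-r0
    dw=Ro.from_euler('z',9,degrees=True).apply(r/1000); print(th,(Rt.inv().apply(dw)/.5).round(4))
im,d=eyes.get_image("wrist"); cv2.imwrite("pics/w11.png",im[:,:,::-1])
```

```text
[0.57302841 0.11054133 0.08151448] [-0.94922021  0.79247719  0.06185565] 0.3701559999068209 [ 40.6 115.4]
0.4 [-0.0086 -0.0028  0.    ]
0.3 [-0.0175 -0.0046  0.    ]
0.2 [-0.0265 -0.0056 -0.    ]
0.1 [-0.0356 -0.0057 -0.    ]
0 [-0.0447 -0.0049 -0.    ]
-0.03 [-0.0474 -0.0045 -0.    ]
```

View pics/w11.png

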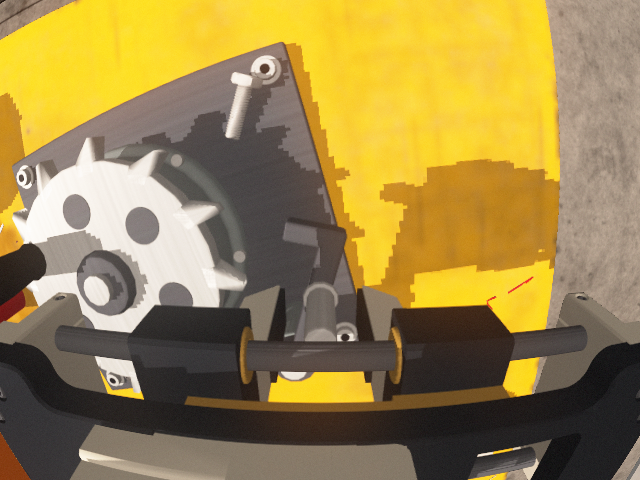

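View pics/t10.png

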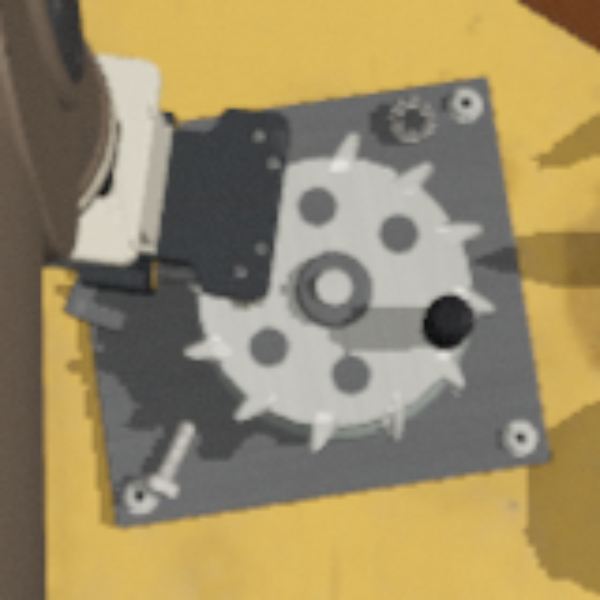

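Request:
{"fn": "play_rows", "kwargs": {"rows": [[[-0.01,0,0],[0,0,0],-0.26],[[-0.02,-0.001,0],[0,0,0],-0.26],[[-0.028,-0.003,0],[0,0,0],-0.26],[[-0.036,-0.005,0],[0,0,0],-0.26],[[-0.044,-0.005,0],[0,0,0],-0.26],[[-0.05,-0.005,0],[0,0,0],-0.26],[[-0.05,-0.005,0],[0,0,0],-0.26]]}}

```text
clock: 11.95
position: [0.5679, 0.0853, 0.0819]
ee_rot: [-2.346, -2.089, -0.001]
force: [-0.5, 1.2, 0.5]
width: 0.371
```

```bash
cat > sp.py <<'E'
from h import *
s=arm.observe(); Rt=Ro.from_rotvec(s["ee_rot"]); f=Rt.inv().apply(s["force"])
post=(s["position"]+Rt.apply([.092*s["width"]/2-.007,0,0]))[:2]; w=win(post)-[75,88]
print(s["clock"],s["position"].round(4),"Ftool",f.round(1),"post est",win(post),"pawl est",((np.arctan2(6,-45)-np.arctan2(w[1],w[0]))).round(3),s["ft_torque"].round(2))
E
python3 sp.py; python3 -c "
from h import *
im,d=eyes.get_image('wrist'); cv2.imwrite('pics/w12.png',im[:,:,::-1])"
```

```text
11.95 [0.5679 0.0853 0.0819] Ftool [ 1.1 -0.6 -0.5] post est [ 34.3 101. ] pawl est 0.177 [0.35 0.07 0.01]
```

View pics/w12.png

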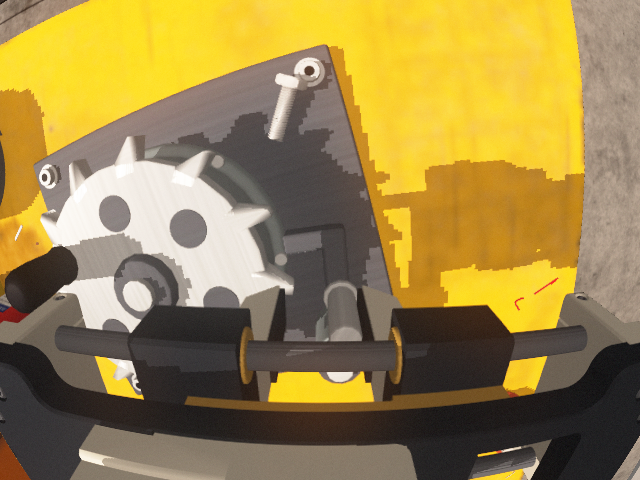

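Request:
{"fn": "play_rows", "kwargs": {"rows": [[[-0.005,0,0],[0,0,0],-0.26],[[-0.005,0,0],[0,0,0],-0.26]]}}

```text
clock: 12.2
position: [0.5677, 0.0833, 0.0819]
ee_rot: [-2.345, -2.089, -0.001]
force: [-1.2, 1.6, 0.4]
width: 0.373
```

```bash
python3 sp.py
```

```text
12.2 [0.5677 0.0833 0.0819] Ftool [ 1.5 -1.3 -0.4] post est [33.8 99.1] pawl est 0.131 [0.43 0.26 0.05]
```

Request:
{"fn": "play_rows", "kwargs": {"rows": [[[-0.004,0,0],[0,0,0],-0.26],[[-0.004,0,0],[0,0,0],-0.26]]}}

```text
clock: 12.4
position: [0.5674, 0.0814, 0.0819]
ee_rot: [-2.345, -2.089, -0.001]
force: [-1.2, 2.1, 0.7]
width: 0.368
```

```bash
python3 sp.py
```

```text
12.4 [0.5674 0.0814 0.0819] Ftool [ 1.9 -1.4 -0.7] post est [33.1 97.1] pawl est 0.081 [0.56 0.29 0.05]
```

Request:
{"fn": "play_rows", "kwargs": {"rows": [[[-0.003,0,0],[0,0,0],-0.26],[[-0.003,0,0],[0,0,0],-0.26]]}}

```text
clock: 12.6
position: [0.5672, 0.0799, 0.0819]
ee_rot: [-2.345, -2.089, -0.001]
force: [-2.0, 2.5, -0.3]
width: 0.369
```

```bash
python3 sp.py;  python3 -c "
from h import *
im,d=eyes.get_image('wrist'); cv2.imwrite('pics/w13.png',cv2.resize(im[180:400,200:420,::-1],(600,600)))"
```

```text
12.6 [0.5672 0.0799 0.0819] Ftool [ 2.3 -2.2  0.3] post est [32.7 95.7] pawl est 0.048 [0.61 0.29 0.03]
```

View pics/w13.png

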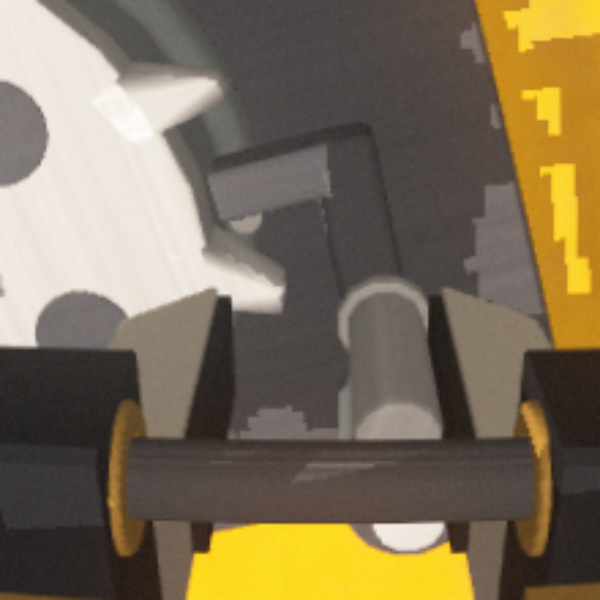

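Request:
{"fn": "play_rows", "kwargs": {"rows": [[[-0.002,0,0],[0,0,0],-0.26],[[-0.002,0,0],[0,0,0],-0.26]]}}

```text
clock: 12.85
position: [0.5672, 0.079, 0.0819]
ee_rot: [-2.345, -2.089, -0.001]
force: [-1.2, 2.3, -1.3]
width: 0.366
```

```bash
python3 sp.py
```

```text
12.85 [0.5672 0.079  0.0819] Ftool [ 2.1 -1.5  1.3] post est [32.6 94.7] pawl est 0.024 [0.67 0.31 0.02]
```

Request:
{"fn": "play_rows", "kwargs": {"rows": [[[-0.002,0,0],[0,0,0],-0.26],[[-0.002,0,0],[0,0,0],-0.26]]}}

```text
clock: 13.05
position: [0.5672, 0.0783, 0.0819]
ee_rot: [-2.345, -2.09, -0.002]
force: [-0.9, 3.6, -1.0]
width: 0.369
```

```bash
python3 sp.py
```

```text
13.05 [0.5672 0.0783 0.0819] Ftool [ 3.5 -1.3  1. ] post est [32.4 94.1] pawl est 0.01 [0.92 0.26 0.08]
```

Request:
{"fn": "play_rows", "kwargs": {"rows": [[[-0.002,0,0],[0,0,0],-0.26],[[-0.002,0,0],[0,0,0],-0.26]]}}

```text
clock: 13.25
position: [0.5672, 0.0782, 0.0819]
ee_rot: [-2.344, -2.09, -0.003]
force: [-0.9, 7.2, -2.7]
width: 0.37
```

```bash
python3 sp.py
```

```text
13.25 [0.5672 0.0782 0.0819] Ftool [ 7.  -1.7  2.7] post est [32.4 94.1] pawl est 0.01 [ 1.46  0.22 -0.03]
```

Request:
{"fn": "play_rows", "kwargs": {"rows": [[[0.006,0,0],[0,0,0],-0.26],[[0.014,0,0],[0,0,0],-0.26],[[0.021,0,0],[0,0,0],-0.26],[[0.021,0,0],[0,0,0],-0.26]]}}

```text
clock: 13.65
position: [0.5686, 0.0879, 0.0821]
ee_rot: [-2.345, -2.09, -0.002]
force: [0.0, -0.4, -0.6]
width: 0.373
```

```bash
python3 sp.py;  python3 -c "
from h import *
im,d=eyes.get_image('wrist'); cv2.imwrite('pics/w14.png',im[:,:,::-1])"
```

```text
13.65 [0.5686 0.0879 0.0821] Ftool [-0.4  0.1  0.6] post est [ 35.4 103.5] pawl est 0.241 [0.04 0.01 0.02]
```

View pics/w14.png

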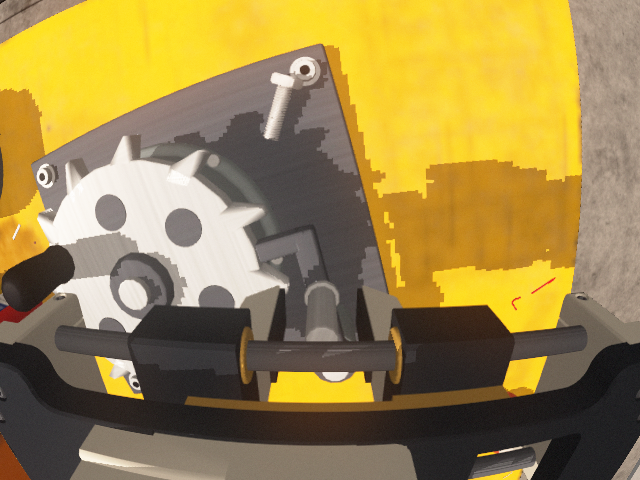

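Post is centred between the jaws with zero force and the nib sits in the gap. Lift straight up and check.

Request:
{"fn": "play_rows", "kwargs": {"rows": [[[0,0,-0.06],[0,0,0],-0.26],[[0,0,-0.14],[0,0,0],-0.26],[[0,0,-0.2],[0,0,0],-0.26],[[0,0,-0.24],[0,0,0],-0.26],[[0,0,-0.24],[0,0,0],-0.26]]}}

```text
clock: 14.2
position: [0.5701, 0.0873, 0.2052]
ee_rot: [2.344, 2.088, 0.009]
force: [-0.3, 0.0, -0.4]
width: 0.37
```

```bash
python3 sp.py;  python3 -c "
from h import *
im,d=eyes.get_image('wrist'); cv2.imwrite('pics/w15.png',cv2.resize(im[100:320,100:400,::-1],(800,587)))"
```

```text
14.2 [0.5701 0.0873 0.2052] Ftool [ 0.  -0.3  0.3] post est [ 36.7 102.6] pawl est 0.232 [ 0.07 -0.02  0.03]
```

View pics/w15.png

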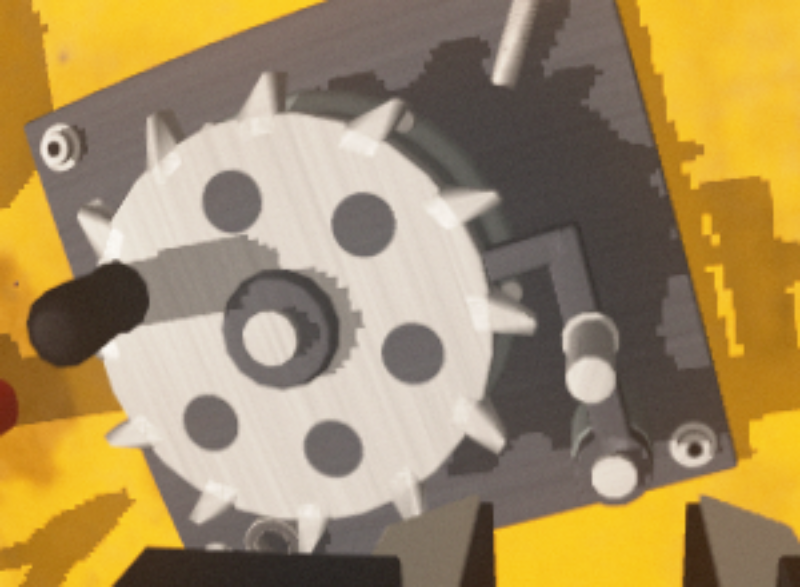

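Run:
```python
from h import *
c=eyes.get_calibration("wrist"); k=lambda x,y:(x*300/800+100,y*220/587+100)
a=wray(c,*k(590,380),.105); b=wray(c,*k(614,477),.067+.0); print(win(a),win(b),win(a)-win(b))
v=win(a)-win(b); print("pawl", np.arctan2(6,-45)-np.arctan2(v[1],v[0]))
im,d=eyes.get_image("scene"); cv2.imwrite("pics/s15.png",im[:,:,::-1])
```

```text
[30.9 94.2] [75.8 89.7] [-44.9   4.5]
pawl -0.032662372642602744
```

View pics/s15.png

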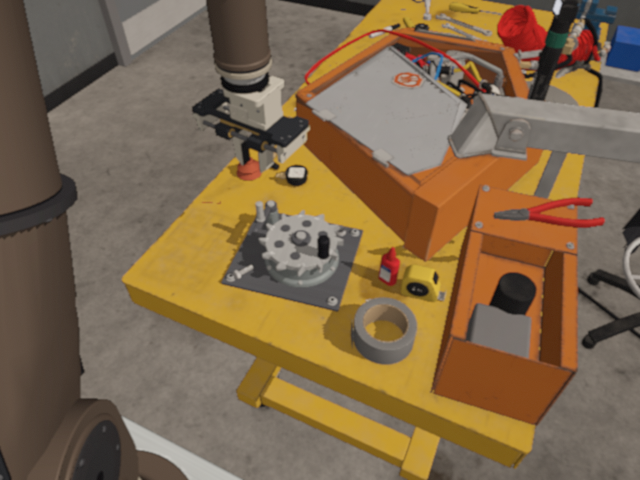

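The scene picture shows the knob turned to the near right of the wheel (323,247). The bottle, tape measure and tape roll stand where they did at the start, and the gripper is well clear.

```bash
python3 -c "
from cell import arm
print(arm.sign_off())"
```

```text
the job is handed in; nothing more can be done
None
```

The winch is wound back to its inner stop and locked by the pawl. I handed the job in at about 14 s, well under the 69 s limit.

- **Pawl out:** I swung it to about 0.5 rad, clear of the teeth.
- **Wheel back:** I turned it by the knob until it met the stop. There the knob stopped moving and the force rose from about 4 N to 12–13 N. The knob had turned roughly 1.55 rad, judged from the gripper's path; I had no direct wheel reading.
- **Pawl in:** I pressed it between the teeth until it bottomed, at about 7 N on the post, then let go and lifted clear.

**Last checks:**
- The wrist picture shows the nib against the rim between two teeth, at about -0.03 rad.
- The tool force is about 0 N.
- The bottle, tape measure and tape roll look untouched.

**Disagreements:**
- The wrist camera put the winch about 4 mm further left than the other two cameras. The jaw clearance absorbed this.
- The gripper's position while pressing gave about +0.01 rad for the pawl, against -0.03 rad from the picture. Both count as fully in.
- Drag at the post read only 1–3 N while swinging the pawl back in, a little below the stated 3–4 N.

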